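# Vibration check on a parts feeder

## Task

First turn the black knob on the grey feeder controller until the red needle of its meter lies over the green set hand, and let go of the knob. Then take the orange vibration pen out of its rest and hold it upright with its steel tip on the middle of the yellow measuring pad on the feeder, pressing lightly so that the sprung tip is about half pushed in. Finish while holding the pen still like that, in the gripper, so the reading can be taken; nothing is put back, and the other things on the bench stay where they are.

Things in the scene. Friction and masses are not known exactly. Their poses are not given: they have to be found in the camera images.
- controller: Fixed feeder controller: grey desk-shaped housing 160 mm deep (x) by 180 mm wide (y), origin at the centre of its underside. Its top panel slopes up from 55 mm at the front edge (-x) to 98 mm at the back (15 degrees). On it a meter in a black bezel 72 by 86 mm, 12 mm proud, in the back left part (y = +36 mm), and one black knob in the front right part (y = -48 mm).
- knob (a joint): Angle of the controller's black knob, 0 to 4.71 rad, growing as it is turned clockwise seen from above. It stays where it is left (friction 0.04 N m) and drives the meter needle.
- knob_grip (a point): Point on the knob's axis, 38 mm above the panel and 7 mm below the top of its grip. z axis: the knob's axis, out of the panel, 15 degrees off vertical; x axis: along the grip, turning with the knob. The grip is an upright bar 40 mm long (x), 14 mm thick (y), 32 mm tall, on a round skirt of radius 21 mm whose top is 23 mm below the point.
- needle (a joint): Angle of the red meter needle (38 mm long) about its pivot, 0 at the left end of the scale, growing clockwise seen from above to 1.77 rad at the right end. It follows the knob: needle = 0.375 x knob angle.
- set_hand (a joint): Angle of the green set hand of the same meter, on the same pivot and counted the same way as the needle. It is behind the meter's window and does not move.
- needle_tip (a point): Outer end of the red needle, 38 mm from the pivot; x axis along the needle, z axis out of the panel.
- set_hand_tip (a point): Outer end of the green set hand, 40 mm from the same pivot; x axis along the hand, z axis out of the panel.
- rest: Fixed tool rest: black foot 100 by 170 mm (x by y), 8 mm thick, with two square grey sockets 84 mm apart (y = -42 and +42 mm) leaning 15 degrees towards its -x side; mouths 20 mm square inside, 28 mm outside, 71 mm above the bench. Origin on the bench between the sockets' feet. One socket holds the orange pen, the other the marker, either way round.
- pen: Vibration pen, about 130 g. z runs along it from tip to top; origin at the lower end of its steel nose (17 mm diameter, z 0 to 35 mm); orange case 22 mm (x) by 30 mm (y), z 35 to 135 mm; end of the sprung tip at z = -14 mm. Centre of mass near z = 70 mm. In the rest its nose is down in the socket, the case sits on the mouth, and it leans 15 degrees; it is drawn out along its own axis.
- pen_tip (a joint): How far the pen's sprung tip is pushed in, 0 (free) to 0.010 m (stop). It takes 1 N to begin and 0.6 N per mm more: about 4 N at half travel, 7 N at the stop.
- pen_point (a point): The rounded end of the pen's tip (7 mm in diameter), 14 mm below the pen's origin when free.
- feeder: Fixed vibratory feeder: straight track on spring legs, with a steel bowl 224 mm across and 150 mm high at its -y end. Origin on the bench under the track, y along the track away from the bowl. The level top of the track's carrier is 115 mm above the bench; a rail on its -x side rises to 140 mm. Three measuring pads are on the carrier beside the rail (x = +22 mm; the rail's wall is 27 mm away).
- pad_yellow_top (a point): Middle of the top face of the yellow measuring pad: disc 22 mm in diameter and 4 mm thick with yellow rim and bright steel middle, its top 119 mm above the bench and level. The pads change places with each other.
- pad_yellow: The yellow measuring pad, fixed; origin at the middle of its underside.
- pad_blue_top (a point): Middle of the top of the blue measuring pad, of the same size; not the one to use.
- pad_red_top (a point): Middle of the top of the red measuring pad, of the same size; not the one to use.
- marker: White and blue paint marker, 25 mm in diameter, standing in the rest's other socket in the same way as the pen; its top is 100 mm above its origin along its axis. Leave alone.
- grease_tin: Amber grease jar, 60 mm in diameter, 70 mm high, origin under it. Leave alone.
- screwdriver: Red screwdriver 170 mm long, lying along its x. Leave alone.
- spanner: Steel spanner 160 mm long, lying along its x. Leave alone.
- carton: Small cardboard box 110 by 85 by 70 mm. Leave alone.
- connector_a: White plastic connector with brass stub, 44 by 18 by 14 mm, lying on the bench. Leave alone.
- connector_b: Another such connector. Leave alone.

How it is judged:
On the way, in this order (a step that is already met when the one before it is completed fails the run):
1. needle over the green set hand (within 4 degrees), at rest, knob let go, pen still in its rest (angle between the x axis of needle_tip and the x axis of set_hand_tip, either way round below 0.07 rad and velocity of joint knob between -0.1 and 0.1 rad/s and contact force between the fingers and controller below 0.2 N and z of pen in the frame of rest below 0.06 m), for 0.2 s.
2. pen drawn out of its rest, held by the gripper (z of pen in the frame of rest above 0.085 m and contact force between the fingers and pen above 2 N and contact force between pen and rest below 0.2 N), for 0.1 s.
At the end, for the whole second after the job is handed in: Needle within 4 degrees of the green set hand; the pen held in the gripper, still, within 8 degrees of upright, its tip within 7 mm of the middle of the yellow pad and touching the feeder nowhere else, the sprung tip pushed in between 2 and 8 mm of its 10 mm (about 2 to 6 N) (angle between the x axis of needle_tip and the x axis of set_hand_tip, either way round below 0.07 rad and contact force between the fingers and pen above 2 N and contact force between each of pen, the arm, the fingers and feeder below 0.3 N and horizontal distance between pen_point and pad_yellow_top below 0.007 m and contact force between pen and pad_yellow between 1.3 and 9 N and value of joint pen_tip between 0.002 and 0.008 m and angle between pen's own z axis and vertical below 0.14 rad and linear speed of pen below 0.02 m/s); the arm keeps its last pose, push and grip.
It fails at once if the pen is rammed onto the feeder (over 20 N) (contact force between pen and feeder above 20 N or contact force between pen and pad_yellow above 20 N).
It fails at once if something that should stay where it is on the bench was moved over 25 mm (distance of any of marker, grease_tin, screwdriver, spanner, carton, connector_a, connector_b from where it was at the start of the episode above 0.025 m).
It also fails if it takes over 58 s, if anything falls off the work surface, if the arm or the gripper's body presses on something with over 40 N, if the wrist force passes 120 N, or if a joint passes its speed limit or range.

## Robot

A 6-joint arm with a two-finger parallel gripper is mounted at the origin on the work surface. World frame = base frame: x ahead of the robot, y to its left, z up, the work surface at z = 0. Lengths are in m, angles in rad, forces in N, time in s.
With the tool pointing down it reaches from about 0.35 to 0.85 m from the base axis. Payload 8.1 kg.
Tool frame: the origin (TCP) lies on the centre line of the jaws, within the pads' length; the fingertips stand robot.tips_ahead ahead of it and the grasp point (between the pads) lies 6 mm ahead of it (robot.tips_ahead is the distance from the TCP to the fingertips, in m); z points along the fingers, y is the line along which they close (so a half turn about z gives the same grasp; the last joint's range is limited). The gripper opens to 93 mm and grips with 3 to 60 N. Pads are 15 mm wide; open, the fingers measure 128 mm over their backs; the gripper's body (75 mm by 188 mm) begins 65 mm behind the grasp point.
Start: joints at [-1.316, 0.13, 1.488, -0, 1.523, -0.085], TCP at [0.2, -0.566, 0.244] pointing down, gripper open.
Joint ranges: [-2.96, 2.96], [-0.89, 2.26], [0.02, 2.5], [-1.34, 4.48], [0, 2.73], [-2.66, 2.66]. Speed limits (rad/s): [2.39, 2.39, 2.79, 3.14, 3.14, 3.14].

## Interface

Orientations are given as a rotation vector (axis times angle).
In Python, from plant import robot gives the robot as it stands.
- The arm moves only by the tool apply_moves, never from a script. Its arguments are lists of equal length, an entry for each row: "delta_pos": the shift along the tool's x, y, z in cm, a list of three; "twist": the turn about the tool's z in rad. A call has 1 to 8 rows; each row shifts and turns the commanded pose from where the row before left it, along the tool's axes as they then stand; what a row does not reach is not made up. A row lasts 1/8 s, in which the tool goes at most 62.5 mm and 10.7 degrees, less where a joint would pass 70% of its speed; a pose out of reach is approached as far as the arm can. A call with a gripper value outside its range is refused whole. "gripper" is the finger opening in cm, from 0 to 9.3, set as the call begins (left out, the last holds). The fingers move at their own pace and stop on an object; "squeeze" is the grip in N (left out, the last holds). Time passes only in rows, so rows that do not move let the fingers close. It gives the time, the measured TCP pose, the force, the opening and the grip force at its end, in the units of the state.
- robot.read_state(): the state, without advancing time (a new reading comes with each control period).
- robot.read_camera(name): name is "scene" or "top" or "wrist"; returns a dict with "frame" (420x560x3 uint8, red, green, blue), "vertical_fov" (degrees; the focal length in pixels is half the picture's height over the tangent of half this angle, whatever the lens; pixels are square), "cx", "cy" (the principal point, pixels), "k1" (the pictures are not rectified: a ray, as slopes to the right and down, at radius r is drawn at 1 + k1 r^2 times it, then the intrinsics apply), "R" (3x3) and "t" (3): a world point X has camera coordinates R X + t. Camera axes: x right, y down, z forward; pixel columns grow to the right and rows downward; lengths in m; the calibration is good to about 2 mm. A picture is of the moment at which its call begins. There is no depth.
- robot.close_job(): hands the job in; it is judged then, once.
The state is a dict: "t": time; "q": joint angles; "dq": joint speeds; "joint_torque": joint torques, N m; "tool_pos": TCP position; "orientation": TCP orientation; "force": force on the tool from outside, world axes, zero at the start; "wrist_torque": the same for the moment, N m; "opening": finger opening in m; "gripper_force": force on a finger pad.
Only numpy, scipy, OpenCV 4.12 (cv2) and the standard library are available. Lean on these libraries where they do the work, as an engineer would, in place of code of your own. Each camera call takes 0.05 s, during which the arm holds its last target. There are 200 camera calls.

## Working session

There is one attempt and no reset: what is moved stays moved. The work goes in short steps, Python scripts to look and compute and a tool call to move; the robot and the scene stay as the last step left them, time stands still between calls to the robot, and variables do not carry over. Pictures are saved under pics/ and viewed, at most 11 in all, crops included, and the job is handed in when it is done.

Besides the shell and the picture viewer there is one more tool, called after "Call:" by a JSON object that holds its "name" and its "arguments". apply_moves: Moves the arm, as the interface text tells. Its arguments: {"type":"object","properties":{"delta_pos":{"type":"array"},"twist":{"type":"array"},"gripper":{"type":"number"},"squeeze":{"type":"number"}},"required":["delta_pos","twist"]}

```bash
ls; mkdir -p pics; cat > h.py <<'E'
import numpy as np, cv2, pickle
from scipy.spatial.transform import Rotation as Rot
def grab(robot,name,fn=None):
    c=robot.read_camera(name); 
    if fn: cv2.imwrite(fn,c["frame"][:,:,::-1]); pickle.dump(c,open(fn.replace('.png','.pkl'),'wb'))
    return c
def K(c):
    f=210/np.tan(np.radians(c["vertical_fov"])/2); return np.array([[f,0,c["cx"]],[0,f,c["cy"]],[0,0,1.]])
def ray(c,uv):
    p=cv2.undistortPoints(np.array([[uv]],float),K(c),np.array([c["k1"],0,0,0.]))[0,0]
    R=np.array(c["R"]);t=np.array(c["t"]); d=R.T@np.array([p[0],p[1],1]); return -R.T@t,d/np.linalg.norm(d)
def onz(c,uv,z):
    o,d=ray(c,uv); return o+d*(z-o[2])/d[2]
def onplane(c,uv,p,n):
    o,d=ray(c,uv); return o+d*(np.dot(p-o,n)/np.dot(d,n))
def tri(rs):
    A=np.zeros((3,3));b=np.zeros(3)
    for o,d in rs: M=np.eye(3)-np.outer(d,d);A+=M;b+=M@o
    return np.linalg.solve(A,b)
def proj(c,X):
    return cv2.projectPoints(np.array(X,float).reshape(-1,3),cv2.Rodrigues(np.array(c["R"]))[0],np.array(c["t"],float),K(c),np.array([c["k1"],0,0,0.]))[0][:,0]
E
python3 - <<'E'
from h import *
from plant import robot
print(robot.read_state(),robot.tips_ahead)
for n in("scene","top"):
    c=grab(robot,n,f"pics/{n}0.png"); print(n,c["vertical_fov"],c["cx"],c["cy"],c["k1"],-np.array(c["R"]).T@c["t"])
E
```

```text
pics
{'t': 0.0, 'q': array([-1.31639397e+00,  1.31147361e-01,  1.48927085e+00, -1.79291597e-05,
        1.52299605e+00, -8.53831862e-02]), 'dq': array([-0.00037692,  0.00026803, -0.00103268,  0.00033373,  0.00135857,
       -0.00106897]), 'joint_torque': array([ 4.93111238e-04, -5.59840572e+01, -4.91751623e+01,  7.69427698e-02,
        3.53339477e-02, -1.35030209e-04]), 'tool_pos': array([ 0.19986396, -0.56518098,  0.24260028]), 'orientation': array([-3.09457511e+00, -5.30864720e-01,  2.69399360e-04]), 'force': array([-0.45553772,  0.63440523, -0.38019956]), 'wrist_torque': array([ 0.01266861,  0.04530204, -0.00224447]), 'gripper_force': 0.0, 'opening': 0.09305897606212796} 0.025
scene 52.48723789284182 278.955382328972 204.2533790486721 -0.05902306809379387 [ 1.1074996  -0.42937825  0.81188792]
top 55.997661830850284 278.9165286984492 207.17970097357457 -0.005973544979904049 [ 0.50660804 -0.01629463  1.03739963]
```

View pics/scene0.png

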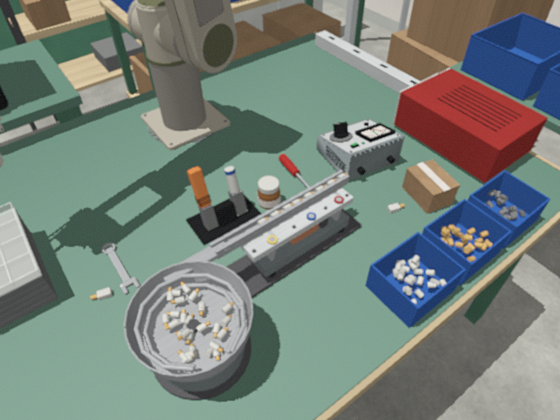

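View pics/top0.png

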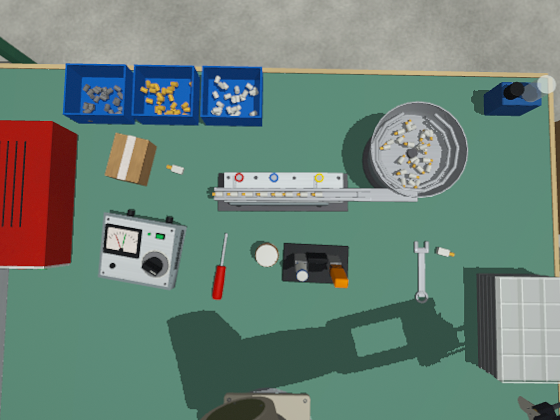

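The scene view shows the pen at (200,185), the marker at (233,180), the yellow pad at (271,239) and the controller at (360,145). In the top view, where up is +x and right is -y, the meter is at (123,239), the knob at (155,264), the yellow pad at (319,178) and the pen at (341,276).

```bash
python3 - <<'E'
from h import *
from plant import robot
c=pickle.load(open('pics/top0.pkl','rb'))
np.set_printoptions(precision=4,suppress=True)
for n,uv,z in [("knob",(155,264),.105),("meter",(123,239),.1),("pad",(319,178),.119),("pen",(341,272),.19),("marker",(301,272),.15),("tin",(266,255),.07)]: print(n,onz(c,uv,z))
w=grab(robot,"wrist","pics/w0.png"); s=robot.read_state()
R=np.array(w["R"]);cam=-R.T@w["t"]; T=Rot.from_rotvec(s["orientation"]).as_matrix()
print("cam in tool",T.T@(cam-s["tool_pos"]),"axes\n",T.T@R.T, w["vertical_fov"]); print(T)
im=c["frame"][:,:,::-1]
a=cv2.resize(im[200:295,90:200],None,fx=5,fy=5,interpolation=cv2.INTER_CUBIC)
cv2.imwrite("pics/cr1.png",a)
E
```

```text
knob [0.4371 0.2654 0.105 ]
meter [0.4941 0.3446 0.1   ]
pad [ 0.644  -0.1152  0.119 ]
pen [ 0.4324 -0.156   0.19  ]
marker [ 0.4276 -0.0734  0.15  ]
tin [0.4603 0.0071 0.07  ]
cam in tool [ 0.0813 -0.0013 -0.1411] axes
 [[ 0.     -0.9572 -0.2895]
 [ 1.      0.0005 -0.0016]
 [ 0.0017 -0.2895  0.9572]] 65.33726912560282
[[ 0.9428  0.3333 -0.0004]
 [ 0.3333 -0.9428  0.0014]
 [ 0.0001 -0.0015 -1.    ]]
```

View pics/cr1.png

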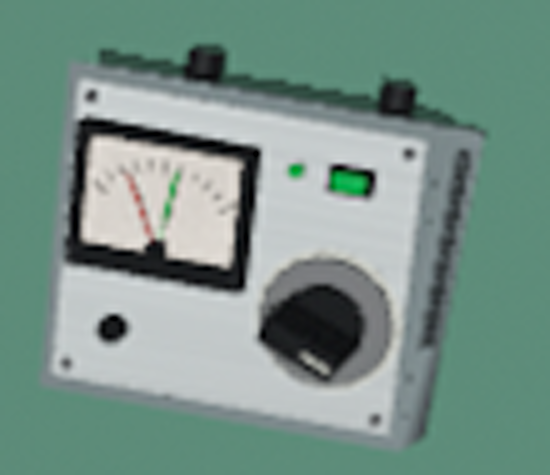

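Crop: the meter pivot is near (155,245), with the red needle tip at (128,175) and the green tip at (178,170). That is about 33° between them, or about 1.5 rad of knob clockwise. The grip bar runs along roughly (265,335)–(335,380). I'll plan rows to a viewing pose over the controller with the jaw turned for the knob.

```bash
cat >> h.py <<'E'
def plan(p0,yaw0,wps,n,dyaw):
    """rows from p0 through wps (list of xyz), n rows, yaw change dyaw spread evenly"""
    P=np.array([p0]+list(wps),float);s=np.r_[0,np.cumsum(np.linalg.norm(np.diff(P,axis=0),axis=1))]
    u=np.linspace(0,s[-1],n+1); Q=np.stack([np.interp(u,s,P[:,i]) for i in range(3)],1)
    y=yaw0
    for i in range(n):
        d=Q[i+1]-p0 if i==0 else Q[i+1]-cur
        loc=np.array([np.cos(y)*d[0]+np.sin(y)*d[1], np.sin(y)*d[0]-np.cos(y)*d[1], -d[2]])
        r=np.round(loc*100,1); tw=round(-dyaw/n,3)
        print(r.tolist(),tw,end=' | '); 
        l=r/100; cur=(p0 if i==0 else cur)+np.array([np.cos(y)*l[0]+np.sin(y)*l[1], np.sin(y)*l[0]-np.cos(y)*l[1],-l[2]]); y-=tw
    print('\nend',cur,y)
E
python3 - <<'E'
from h import *
plan(np.array([.2,-.566,.244]),.34,[[.42,-.1,.244],[.49,.34,.244]],21,3.8)
E
```

```text
[3.2, -3.2, -0.0] -0.181 | [3.8, -2.7, -0.0] -0.181 | [4.1, -1.9, -0.0] -0.181 | [4.5, -1.1, -0.0] -0.181 | [4.5, -0.3, -0.0] -0.181 | [4.6, 0.6, -0.0] -0.181 | [4.4, 1.3, -0.0] -0.181 | [4.0, 2.1, -0.0] -0.181 | [3.6, 2.8, -0.0] -0.181 | [3.1, 3.4, -0.0] -0.181 | [2.4, 3.9, -0.0] -0.181 | [2.5, 3.8, -0.0] -0.181 | [2.1, 4.1, -0.0] -0.181 | [1.3, 4.3, -0.0] -0.181 | [0.5, 4.6, -0.0] -0.181 | [-0.3, 4.6, -0.0] -0.181 | [-1.2, 4.4, -0.0] -0.181 | [-1.9, 4.1, -0.0] -0.181 | [-2.6, 3.8, -0.0] -0.181 | [-3.3, 3.2, -0.0] -0.181 | [-3.8, 2.5, -0.0] -0.181 | 
end [0.49034462 0.33989488 0.244     ] 4.141000000000001
```

Call:
{"name": "apply_moves", "arguments": {"delta_pos": [[3.2,-3.2,0],[3.8,-2.7,0],[4.1,-1.9,0],[4.5,-1.1,0],[4.5,-0.3,0],[4.6,0.6,0],[4.4,1.3,0],[4.0,2.1,0]], "twist": [-0.181,-0.181,-0.181,-0.181,-0.181,-0.181,-0.181,-0.181]}}

```text
t: 1.15
tool_pos: [0.3569, -0.2335, 0.2435]
orientation: [1.961, 2.455, 0.0]
force: [1.2, -0.6, -0.7]
opening: 0.0927
gripper_force: 0.0
```

Call:
{"name": "apply_moves", "arguments": {"delta_pos": [[3.6,2.8,0],[3.1,3.4,0],[2.4,3.9,0],[2.5,3.8,0],[2.1,4.1,0],[1.3,4.3,0],[0.5,4.6,0],[-0.3,4.6,0]], "twist": [-0.181,-0.181,-0.181,-0.181,-0.181,-0.181,-0.181,-0.181]}}

```text
t: 2.15
tool_pos: [0.4536, 0.1164, 0.2435]
orientation: [0.157, -3.138, 0.0]
force: [0.9, 0.3, -0.0]
opening: 0.0929
gripper_force: 0.0
```

Call:
{"name": "apply_moves", "arguments": {"delta_pos": [[-1.2,4.4,0],[-1.9,4.1,0],[-2.6,3.8,0],[-3.3,3.2,0],[-3.8,2.5,0],[0,0,0],[0,0,0]], "twist": [-0.181,-0.181,-0.181,-0.181,-0.181,0,0]}}

```text
t: 3.02
tool_pos: [0.4902, 0.3398, 0.2431]
orientation: [1.503, -2.757, 0.001]
force: [0.6, -0.5, -0.2]
opening: 0.0932
gripper_force: 0.0
```

```bash
python3 - <<'E'
from h import *
from plant import robot
grab(robot,"wrist","pics/w1.png");s=robot.read_state();print(s["t"],s["q"],s["tool_pos"],s["orientation"],s["force"])
E
```

```text
3.075 [ 5.19598220e-01  1.21494528e-01  1.49835638e+00 -3.16151411e-04
  1.52248142e+00 -2.04862666e+00] [0.49039782 0.33937819 0.24336052] [ 1.50228441e+00 -2.75828591e+00  5.20054451e-04] [ 0.00737777  0.14276383 -0.5243977 ]
```

View pics/w1.png

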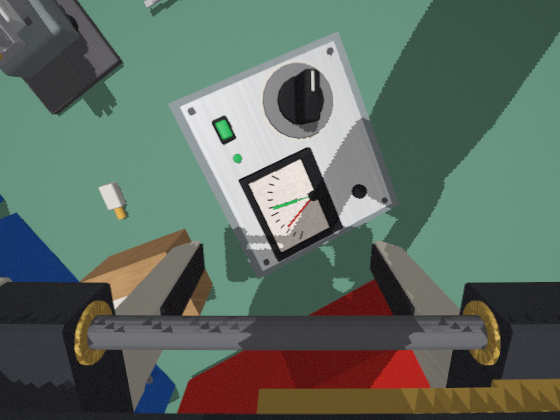

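The wrist view shows the knob at (300,97) with its white pointer at (311,80). The panel corners are near (170,103), (338,33), (397,204) and (262,273). The meter pivot is at (315,196), with the green tip at (272,208) and the red tip at (290,225).

```bash
python3 - <<'E'
from h import *
np.set_printoptions(precision=4,suppress=True)
c=pickle.load(open('pics/w1.pkl','rb'));im=c["frame"];hsv=cv2.cvtColor(im,cv2.COLOR_RGB2HSV)
BR,FR,FL,BL=onz(c,(170,103),.098),onz(c,(338,33),.055),onz(c,(397,204),.055),onz(c,(262,273),.098)
print(BR,FR,FL,BL,[np.linalg.norm(a-b) for a,b in((BR,FR),(FR,FL),(FL,BL),(BL,BR))])
ey=((FL-FR)+(BL-BR));ey/=np.linalg.norm(ey);yaw=np.arctan2(-ey[0],ey[1]);ctr=(BR+FR+FL+BL)/4
e1=((BL-FL)+(BR-FR));print("yaw",yaw,np.arctan2(e1[1],e1[0]))
ex=np.array([np.cos(yaw),np.sin(yaw),0]);ey=np.array([-np.sin(yaw),np.cos(yaw),0]);a=np.radians(15)
n=-np.sin(a)*ex+np.array([0,0,np.cos(a)]);u=np.cos(a)*ex+np.array([0,0,np.sin(a)])
print("ctr",ctr)
o=np.array([ctr[0],ctr[1],.0765])  # panel centre
def loc(uv,h): 
    p=onplane(c,uv,o+n*h,n); return np.array([(p-o)@u,(p-o)@ey])
print("pivot",loc((315,196),.01),"knob skirt",loc((297,101),.015))
yy,xx=np.mgrid[:420,:560]
H,S,V=[hsv[...,i].astype(int) for i in range(3)]
box=(xx>255)&(xx<325)&(yy>165)&(yy<245)
for nm,m in(("green",(H>45)&(H<85)&(S>80)),("red",((H<8)|(H>172))&(S>90))):
    m=m&box;P=np.array([loc(q,.01) for q in zip(xx[m],yy[m])]);
    l=cv2.fitLine(P.astype(np.float32),cv2.DIST_HUBER,0,.001,.001).ravel()
    print(nm,len(P),l,"ext",P.min(0),P.max(0),"ang",np.degrees(np.arctan2(l[1],l[0])))
kb=(xx>255)&(xx<340)&(yy>55)&(yy<145)
# pointer (white) and black bar
w=kb&(V>150)&(S<50)&(xx>300)&(xx<322)&(yy>65)&(yy<98)
P=np.array([loc(q,.045) for q in zip(xx[w],yy[w])]);print("ptr",len(P),P.mean(0),P.min(0),P.max(0))
cv2.imwrite("pics/cr2.png",cv2.resize(im[55:245,250:350,::-1],None,fx=3.1,fy=3.1,interpolation=cv2.INTER_CUBIC))
E
```

```text
[0.5278 0.2191 0.098 ] [0.3729 0.2459 0.055 ] [0.403  0.4206 0.055 ] [0.552  0.3927 0.098 ] [np.float64(0.16301154923578862), np.float64(0.17725396391354226), np.float64(0.1576460736584901), np.float64(0.17526249259023705)]
yaw -0.15455677393333603 -0.17812263025734035
ctr [0.4639 0.3196 0.0765]
pivot [0.0016 0.0381] knob skirt [-0.0163 -0.0475]
green 91 [ 0.9837 -0.1798  0.0293  0.0319] ext [-0.002   0.0286] [0.0428 0.0767] ang -10.355429
red 59 [0.9106 0.4134 0.0228 0.0457] ext [0.0072 0.0384] [0.0369 0.0526] ang 24.416386
ptr 98 [-0.0281 -0.0595] [-0.0359 -0.0669] [-0.0214 -0.05  ]
```

View pics/cr2.png

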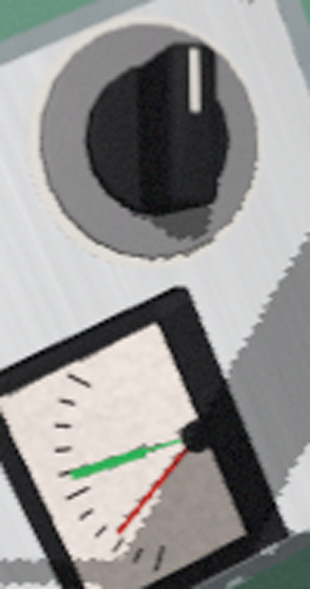

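Crop: the bar (x 172–215, y 45–210) stands vertical in the image, in line with the tool x axis. The green hand runs (190,438)→(72,473) and the red needle (195,437)→(120,530).

```bash
python3 - <<'E'
from h import *
np.set_printoptions(precision=4,suppress=True)
c=pickle.load(open('pics/w1.pkl','rb'));t=pickle.load(open('pics/top0.pkl','rb'))
yaw=-.165;ex=np.array([np.cos(yaw),np.sin(yaw),0]);ey=np.array([-np.sin(yaw),np.cos(yaw),0]);a=np.radians(15)
n=-np.sin(a)*ex+np.array([0,0,np.cos(a)]);u=np.cos(a)*ex+np.array([0,0,np.sin(a)])
o=np.array([.4639,.3196,.0765])
def wp(uv,h): return onplane(c,uv,o+n*h,n)
px=lambda x,y:(250+x/3.1,55+y/3.1)
def ang(A,B,h):
    d=wp(px(*B),h)-wp(px(*A),h); return np.arctan2(d@ey,d@u),np.arctan2(d[1],d[0]),np.linalg.norm(d)
print("green",ang((190,438),(72,473),.01),"red",ang((193,440),(120,530),.01))
print("ptr",ang((195,110),(195,48),.045),"barR",ang((216,185),(213,60),.045))
sk=wp(px(148,141),.015);g=sk+n*.023;print("skirt",sk,"grip",g,"local",(sk-o)@u,(sk-o)@ey)
print("barcentre from top face",wp(px(193,130),.045)-n*.007)
# stereo check with top view skirt centre (crop1 px/5 + offset)
r1=ray(c,px(148,141));r2=ray(t,(90+328/5,200+321/5));print("stereo skirt",tri([r1,r2]),onplane(t,(90+328/5,200+321/5),o+n*.015,n))
from plant import robot
s=robot.read_state();T=Rot.from_rotvec(s["orientation"]).as_matrix();print("tool yaw",np.arctan2(T[1,0],T[0,0])+2*np.pi,"delta grip",T.T@(g-s["tool_pos"])*100)
E
```

```text
green (np.float64(-0.1776888570505054), np.float64(-0.3488191004735109), np.float64(0.037712886611398426)) red (np.float64(0.4437205561948615), np.float64(0.29230897911637993), np.float64(0.035214341205932684))
ptr (np.float64(-1.9771080232913323), np.float64(-2.1296719524854293), np.float64(0.014851994044179894)) barR (np.float64(-1.9470191275364106), np.float64(-2.100322266260301), np.float64(0.030505588577637934))
skirt [0.4364 0.2757 0.0867] grip [0.4306 0.2767 0.1089] local -0.016572723150363764 -0.04783324702267542
barcentre from top face [0.4282 0.2791 0.1082]
stereo skirt [0.4347 0.2757 0.0664] [0.4353 0.2695 0.0867]
tool yaw 4.139036620018231 delta grip [ 8.5044  1.6247 13.4514]
```

Call:
{"name": "apply_moves", "arguments": {"delta_pos": [[4.3,0.8,3.5],[4.2,0.8,3.5],[0,0,0],[0,0,0]], "twist": [0,0,0,0], "gripper": 5}}

```text
t: 3.58
tool_pos: [0.4319, 0.2769, 0.1748]
orientation: [-1.501, 2.757, -0.0]
force: [0.7, -0.1, 0.6]
opening: 0.0576
gripper_force: 0.0
```

```bash
python3 - <<'E'
from h import *
from plant import robot
c=grab(robot,"wrist","pics/w2.png");s=robot.read_state();print(s["t"],s["tool_pos"])
im=c["frame"];print(proj(c,[.4306,.2767,.1089]),proj(c,s["tool_pos"]+np.array([0,0,-.025])))
cv2.imwrite("pics/w2b.png",im[:,:,::-1])
E
```

```text
3.625 [0.43288375 0.27764066 0.17588117]
[[287.1271811  225.92065708]] [[284.63690804 256.41726491]]
```

View pics/w2.png

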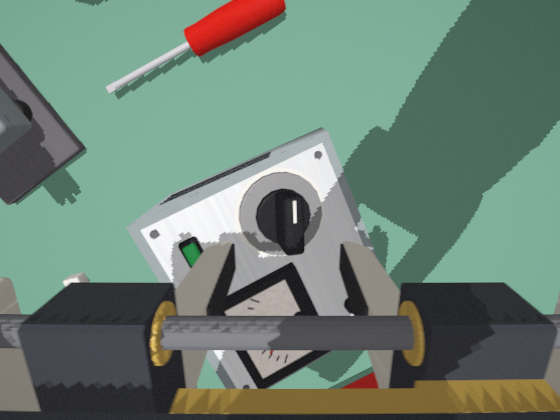

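The wrist view shows the skirt centre at (280,214) and the bar top centred near (291,222). The bar is vertical in the image, centred between the fingers.

```bash
python3 - <<'E'
from h import *
from plant import robot
np.set_printoptions(precision=4,suppress=True)
c=pickle.load(open('pics/w2.pkl','rb'));c1=pickle.load(open('pics/w1.pkl','rb'))
s=robot.read_state();T=Rot.from_rotvec(s["orientation"]).as_matrix()
print("skirt",onz(c,(280,214),.0867),"bar",onz(c,(291,222),.1155),"tri skirt",tri([ray(c,(280,214)),ray(c1,(297.7,100.5))]))
print("bar rel tool",T.T@(onz(c,(291,222),.1155)-s["tool_pos"]))
d=onz(c,(297,192),.1155)-onz(c,(292,250),.1155);print(np.arctan2(d[1],d[0])+2*np.pi,np.arctan2(T[1,0],T[0,0])+2*np.pi,np.linalg.norm(d))
E
```

```text
skirt [0.4345 0.2731 0.0867] bar [0.4256 0.2737 0.1155] tri skirt [0.4363 0.2757 0.0776]
bar rel tool [0.0075 0.0041 0.0603]
4.064513777220615 4.139289107142716 0.040243931751092206
```

Call:
{"name": "apply_moves", "arguments": {"delta_pos": [[0.6,0.2,0],[0,0,2],[0,0,2],[0,0,1.5],[0,0,0]], "twist": [0,0,0,0,0], "gripper": 4, "squeeze": 5}}

```text
t: 4.25
tool_pos: [0.4257, 0.2732, 0.1179]
orientation: [1.504, -2.756, -0.0]
force: [-0.6, -0.4, -0.5]
opening: 0.0402
gripper_force: 0.0
```

Call:
{"name": "apply_moves", "arguments": {"delta_pos": [[0,0,0],[0,0,0],[0,0,0],[0,0,0],[0,0,0]], "twist": [0,0,0,0,0], "gripper": 0.8, "squeeze": 5}}

```text
t: 4.88
tool_pos: [0.4269, 0.2735, 0.1194]
orientation: [-1.504, 2.756, -0.001]
force: [1.9, -1.5, 4.0]
opening: 0.0182
gripper_force: 5.1
```

Call:
{"name": "apply_moves", "arguments": {"delta_pos": [[0,0,0],[0,0,0],[0,0,0],[0,0,0],[0,0,0],[0,0,0],[0,0,0],[0,0,0]], "twist": [0.17,0.17,0.17,0.17,0.17,0.17,0.17,0.17]}}

```text
t: 5.88
tool_pos: [0.4259, 0.2761, 0.1197]
orientation: [-0.571, -3.089, -0.008]
force: [-3.2, 11.9, 5.0]
opening: 0.015
gripper_force: 5.3
```

Call:
{"name": "apply_moves", "arguments": {"delta_pos": [[0,0,0],[0,0,0],[0,0,0],[0,0,0]], "twist": [0.15,0.1,0,0]}}

```text
t: 6.38
tool_pos: [0.4266, 0.2764, 0.1201]
orientation: [0.944, 2.996, 0.01]
force: [-0.5, 12.8, 4.3]
opening: 0.0158
gripper_force: 5.3
```

```bash
cat >> h.py <<'E'
def meter(c,fn=None):
    yaw=-.165;ex=np.array([np.cos(yaw),np.sin(yaw),0]);ey=np.array([-np.sin(yaw),np.cos(yaw),0]);a=np.radians(15)
    n=-np.sin(a)*ex+np.array([0,0,np.cos(a)]);u=np.cos(a)*ex+np.array([0,0,np.sin(a)]);o=np.array([.4639,.3196,.0765])+n*.01
    piv=o+u*.0016+ey*.0381; hsv=cv2.cvtColor(c["frame"],cv2.COLOR_RGB2HSV).astype(int)
    box=cv2.fillPoly(np.zeros((420,560),np.uint8),[np.int32(proj(c,[piv+u*i+ey*j for i,j in((.006,-.03),(.045,-.03),(.045,.03),(.006,.03))]))],1)>0
    H,S=hsv[...,0],hsv[...,1]; out={}
    for nm,m in(("green",(H>45)&(H<85)&(S>80)),("red",((H<8)|(H>172))&(S>90))):
        y,x=np.nonzero(m&box)
        if len(x)<8: out[nm]=None;continue
        P=np.array([onplane(c,q,o,n)-o for q in zip(x,y)]);P=np.stack([P@u,P@ey],1).astype(np.float32)
        l=cv2.fitLine(P,cv2.DIST_HUBER,0,.001,.001).ravel();out[nm]=(len(x),float(np.arctan(l[1]/l[0])))
    return out
E
python3 - <<'E'
from h import *
from plant import robot
c0=pickle.load(open('pics/top0.pkl','rb'));print(meter(c0),meter(pickle.load(open('pics/w1.pkl','rb'))))
for n in("top","scene"): print(n,meter(grab(robot,n,f"pics/{n}3.png")))
E
```

```text
{'green': None, 'red': None} {'green': (87, -0.15313971042633057), 'red': (57, 0.43810755014419556)}
top {'green': None, 'red': None}
scene {'green': None, 'red': None}
```

Call:
{"name": "apply_moves", "arguments": {"delta_pos": [[-0.1,0.3,0]], "twist": [0]}}

```text
t: 6.6
tool_pos: [0.4279, 0.2763, 0.1193]
orientation: [-0.943, -2.995, -0.002]
force: [-7.6, -3.2, 7.2]
opening: 0.0158
gripper_force: 5.1
```

Call:
{"name": "apply_moves", "arguments": {"delta_pos": [[0,0,0],[0,0,0],[0,0,-4],[0,0,-5],[0,0,-3],[0,0,0]], "twist": [0,0,0,0,0,0], "gripper": 3.2}}

```text
t: 7.35
tool_pos: [0.4301, 0.2759, 0.2415]
orientation: [0.944, 2.993, 0.006]
force: [-0.7, 0.6, -0.2]
opening: 0.032
gripper_force: 0.0
```

```bash
python3 - <<'E'
from h import *
from plant import robot
print(robot.read_state()["q"])
for n in("wrist","top","scene"): print(n,meter(grab(robot,n,f"pics/{n}4.png")))
E
```

```text
[ 4.69877297e-01 -1.16324418e-01  1.73992320e+00  5.16883922e-05
  1.51262356e+00 -4.89948445e-01]
wrist {'green': None, 'red': (37, -0.162145733833313)}
top {'green': None, 'red': None}
scene {'green': None, 'red': None}
```

View pics/wrist4.png

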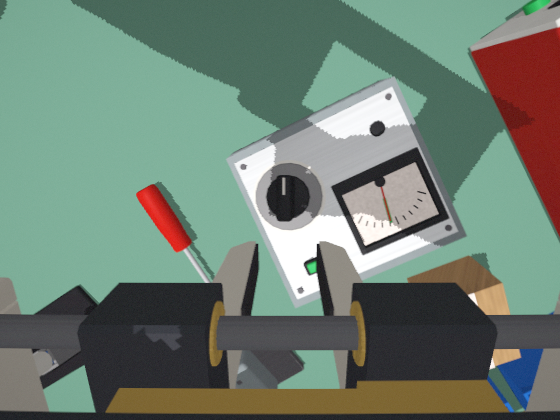

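The needle (pivot (380,181), tip near (390,222)) now covers the green hand. Measured, red is -0.162 rad and green about -0.16 rad. Next, the pen.

```bash
python3 - <<'E'
from h import *
np.set_printoptions(precision=4,suppress=True)
cs={n:pickle.load(open(f'pics/{n}0.pkl','rb')) for n in("top","scene")}
def comp(c,m,seed):
    k,l,st,ce=cv2.connectedComponentsWithStats(m.astype(np.uint8)); i=min(range(1,k),key=lambda i:np.hypot(*(ce[i]-seed))-(0 if st[i,4]>30 else -1e3)); return l==i
for n,seed in(("top",(341,276)),("scene",(200,183))):
    c=cs[n];h=cv2.cvtColor(c["frame"],cv2.COLOR_RGB2HSV).astype(int)
    m=comp(c,(h[...,0]>5)&(h[...,0]<22)&(h[...,1]>150)&(h[...,2]>60),np.array(seed))
    y,x=np.nonzero(m);r=cv2.minAreaRect(np.stack([x,y],1).astype(np.float32));print(n,m.sum(),r,cv2.boxPoints(r).tolist())
    if n=="top":
        for v in range(y.min(),y.max()+1): print(v,x[y==v].min(),x[y==v].max(),int(h[v,int(x[y==v].mean()),2]),end='; ')
c=cs["top"];h=cv2.cvtColor(c["frame"],cv2.COLOR_RGB2HSV).astype(int)
m=(h[...,2]<60)&(h[...,1]<120);m[:, :270]=0;m[:,360:]=0;m[:235]=0;m[290:]=0
y,x=np.nonzero(m);r=cv2.minAreaRect(np.stack([x,y],1).astype(np.float32));b=cv2.boxPoints(r);print("\nfoot",r);W=np.array([onz(c,p,.008) for p in b]);print(W,W.mean(0),[np.linalg.norm(W[i]-W[i-1]) for i in range(4)])
h=cv2.cvtColor(cs["scene"]["frame"],cv2.COLOR_RGB2HSV).astype(int)
for n,seed in(("top",(319,178)),("scene",(271,239))):
    c=cs[n];h=cv2.cvtColor(c["frame"],cv2.COLOR_RGB2HSV).astype(int);m=(h[...,0]>18)&(h[...,0]<35)&(h[...,1]>90)
    yy,xx=np.mgrid[:420,:560];m&=np.hypot(xx-seed[0],yy-seed[1])<12;y,x=np.nonzero(m)
    ctr=((x.min()+x.max())/2,(y.min()+y.max())/2);e=cv2.fitEllipse(cv2.convexHull(np.stack([x,y],1).astype(np.float32)));print(n,"pad",m.sum(),ctr,e,onz(c,e[0],.119))
    cs[n+"r"]=ray(c,e[0])
print(tri([cs["topr"],cs["scener"]]))
E
```

```text
top 322 ((338.5, 276.0), (22.0, 17.0), 90.0) [[330.0, 265.0], [347.0, 265.0], [347.0, 287.0], [330.0, 287.0]]
265 331 340 83; 266 332 341 69; 267 332 341 80; 268 331 342 118; 269 331 343 135; 270 330 343 133; 271 330 344 132; 272 330 344 133; 273 330 345 133; 274 330 345 134; 275 330 345 133; 276 331 346 133; 277 331 346 129; 278 332 346 162; 279 332 347 210; 280 332 347 224; 281 333 347 227; 282 333 347 224; 283 334 347 222; 284 334 347 222; 285 334 347 222; 286 335 347 222; 287 336 346 200; scene 487 ((199.0, 186.5), (40.160919189453125, 13.597792625427246), 71.56504821777344) [[186.1999969482422, 169.60000610351562], [199.09999084472656, 165.30001831054688], [211.8000030517578, 203.39999389648438], [198.90000915527344, 207.69998168945312]]

foot ((314.69110107421875, 263.08245849609375), (65.11770629882812, 37.71125793457031), 2.7927021980285645)
[[ 0.393  -0.0319  0.008 ]
 [ 0.4898 -0.0352  0.008 ]
 [ 0.4842 -0.2043  0.008 ]
 [ 0.3873 -0.1999  0.008 ]] [ 0.4386 -0.1178  0.008 ] [np.float64(0.16809527936711013), np.float64(0.09689883049655278), np.float64(0.16924108923385564), np.float64(0.09698855046512747)]
top pad 40 (np.float64(319.0), np.float64(177.0)) ((318.7519226074219, 177.46780395507812), (8.350137710571289, 8.996845245361328), 31.17996597290039) [ 0.6453 -0.1146  0.119 ]
scene pad 31 (np.float64(272.0), np.float64(239.5)) ((271.8810729980469, 239.4372100830078), (7.838909149169922, 8.995427131652832), 99.49376678466797) [ 0.6483 -0.1163  0.119 ]
[ 0.6459 -0.1149  0.1155]
```

```bash
python3 - <<'E'
from h import *
c=pickle.load(open('pics/top0.pkl','rb'));print(onz(c,(340,283),.164))
plan(np.array([.430,.276,.2415]),2.53,[[.418,-.157,.255]],8,-.993)
E
```

```text
[ 0.40624512 -0.15823555  0.164     ]
[-3.0, -4.5, -0.2] 0.124 | [-3.5, -4.1, -0.1] 0.124 | [-4.0, -3.7, -0.2] 0.124 | [-4.4, -3.1, -0.2] 0.124 | [-4.8, -2.5, -0.1] 0.124 | [-5.1, -2.0, -0.2] 0.124 | [-5.2, -1.3, -0.2] 0.124 | [-5.4, -0.6, -0.2] 0.124 | 
end [ 0.41835022 -0.15697222  0.2555    ] 1.537999999999999
```

Call:
{"name": "apply_moves", "arguments": {"delta_pos": [[-3.0,-4.5,-0.2],[-3.5,-4.1,-0.1],[-4.0,-3.7,-0.2],[-4.4,-3.1,-0.2],[-4.8,-2.5,-0.1],[-5.1,-2.0,-0.2],[-5.2,-1.3,-0.2],[-5.4,-0.6,-0.2]], "twist": [0.124,0.124,0.124,0.124,0.124,0.124,0.124,0.124], "gripper": 7}}

```text
t: 8.5
tool_pos: [0.4162, -0.1591, 0.2507]
orientation: [-2.259, -2.179, 0.001]
force: [0.9, 0.1, 0.3]
opening: 0.07
gripper_force: 0.0
```

Call:
{"name": "apply_moves", "arguments": {"delta_pos": [[0,0,0],[0,0,0]], "twist": [0,0]}}

```text
t: 8.75
tool_pos: [0.4167, -0.1572, 0.251]
orientation: [-2.254, -2.184, 0.001]
force: [-0.4, 0.6, -0.3]
opening: 0.0698
gripper_force: 0.0
```

```bash
python3 - <<'E'
from h import *
from plant import robot
c=grab(robot,"wrist","pics/w5.png");s=robot.read_state();print(s["t"],s["tool_pos"],s["orientation"],s["q"])
print(proj(c,[[.406,-.158,.167],[.418,-.157,.119],[.646,-.115,.119]]))
E
```

```text
8.8 [ 0.41695692 -0.15672201  0.25135783] [-2.25353335e+00 -2.18547207e+00  5.79642174e-04] [-4.75057790e-01 -3.01193258e-01  1.88133770e+00  4.09307827e-04
  1.56381448e+00 -4.44398431e-01]
[[272.93901713 223.95700752]
 [289.0907736  203.39951369]
 [559.71852641 147.29302251]]
```

View pics/w5.png

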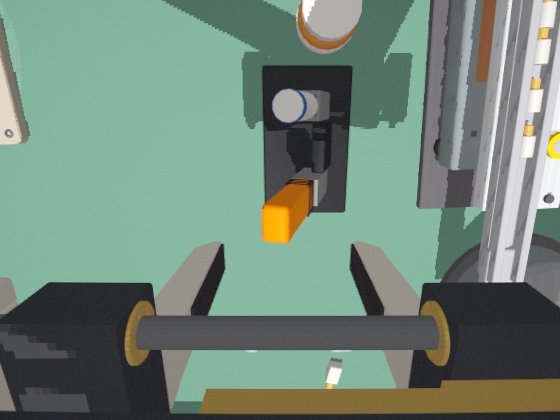

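The wrist view shows the pen's top face with corners (263,205)–(288,240), centre (276,222). It is square to the jaws and leaning left, which is -x. The yellow pad is at the right edge (555,147). Descending to grip.

Call:
{"name": "apply_moves", "arguments": {"delta_pos": [[0,0.3,3],[0,0,4],[0,0,4],[0,0,1.6],[0,0,0]], "twist": [0,0,0,0,0]}}

```text
t: 9.43
tool_pos: [0.4199, -0.1566, 0.1259]
orientation: [-2.253, -2.186, 0.001]
force: [-0.8, 0.2, 0.0]
opening: 0.0701
gripper_force: 0.0
```

Call:
{"name": "apply_moves", "arguments": {"delta_pos": [[0,0,0],[0,0,0],[0,0,0],[0,0,0],[0,0,0],[0,0,0]], "twist": [0,0,0,0,0,0], "gripper": 1.5, "squeeze": 8}}

```text
t: 10.18
tool_pos: [0.421, -0.1581, 0.1271]
orientation: [2.256, 2.185, 0.001]
force: [1.2, -0.1, 2.0]
opening: 0.0338
gripper_force: 7.3
```

Call:
{"name": "apply_moves", "arguments": {"delta_pos": [[0,-0.2,-0.8],[0,-0.2,-0.8],[0,-0.2,-0.8],[0,-0.2,-0.8],[0,-0.2,-0.8],[0,-0.2,-0.8],[0,-0.2,-0.8],[0,-0.2,-0.8]], "twist": [0,0,0,0,0,0,0,0]}}

```text
t: 11.18
tool_pos: [0.4037, -0.1572, 0.1908]
orientation: [-2.256, -2.185, 0.001]
force: [-1.0, -1.0, -1.6]
opening: 0.0216
gripper_force: 8.0
```

The opening went from 33.8 to 21.6 mm, so the pen has swung flat against the pads. I'll grip firmer, lift clear, and measure the pen's pose.

Call:
{"name": "apply_moves", "arguments": {"delta_pos": [[0,0,0],[0,0,-2],[0,0,-4],[0,0,-4],[0,0,0],[0,0,0]], "twist": [0,0,0,0,0,0], "squeeze": 20}}

```text
t: 11.92
tool_pos: [0.4041, -0.1572, 0.2896]
orientation: [-2.256, -2.185, 0.001]
force: [0.8, -0.1, -1.4]
opening: 0.0217
gripper_force: 20.0
```

```bash
python3 - <<'E'
from h import *
from plant import robot
s=robot.read_state();print(s["t"],s["tool_pos"],s["opening"],s["gripper_force"],s["force"])
c=grab(robot,"scene","pics/s6.png");t=grab(robot,"top","pics/t6.png");w=grab(robot,"wrist","pics/w6.png")
u,v=proj(c,s["tool_pos"])[0].astype(int)
a=cv2.resize(c["frame"][v-60:v+90,u-65:u+65,::-1],None,fx=3,fy=3,interpolation=cv2.INTER_CUBIC);
b=w["frame"][:,:,::-1][100:400,100:460]
o=np.zeros((450,390+360,3),np.uint8);o[:a.shape[0],:390]=a;o[:300,390:]=b;cv2.imwrite("pics/c6.png",o);print(u,v)
E
```

```text
11.925 [ 0.40411891 -0.15720628  0.28962567] 0.021747401514849704 19.999884366989136 [ 0.78188026 -0.08267798 -1.43944776]
185 123
```

View pics/c6.png

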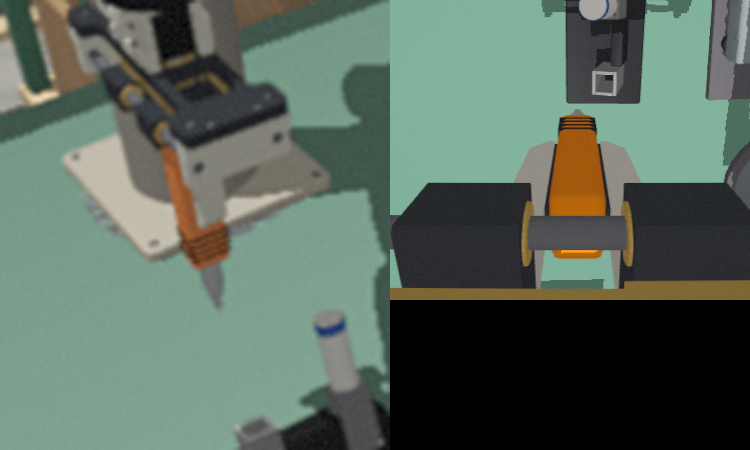

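Composite: on the left (scene), the pen hangs from the jaws with its tip at crop (218,305). On the right (wrist), the tip is at image (285,210) and the case lies straight between the pads.

```bash
python3 - <<'E'
from h import *
np.set_printoptions(precision=4,suppress=True)
c=pickle.load(open('pics/s6.pkl','rb'));w=pickle.load(open('pics/w6.pkl','rb'));t=pickle.load(open('pics/t6.pkl','rb'))
tcp=np.array([.4041,-.1572,.2896]);
r=[ray(c,(120+218/3,63+306/3)),ray(w,(285.5,210))];T=tri(r);print("tip",T,"rel",T-tcp)
for d in(.10,.105,.11,.115): print(d,proj(w,tcp-[0,0,d]),proj(c,tcp-[0,0,d]))
# case axis in scene: orange mask rows
h=cv2.cvtColor(w["frame"],cv2.COLOR_RGB2HSV).astype(int);m=(h[...,0]>3)&(h[...,0]<20)&(h[...,1]>170)
for v in range(210,300,8):
    x=np.nonzero(m[v,230:350])[0]+230
    if len(x): print(v,x.min(),x.max())
E
```

```text
tip [ 0.4017 -0.1577  0.1741] rel [-0.0024 -0.0005 -0.1155]
0.1 [[288.0675 216.0254]] [[192.5478 160.3125]]
0.105 [[288.069  213.9782]] [[192.8951 162.0015]]
0.11 [[288.0704 212.0054]] [[193.24  163.678]]
0.115 [[288.0717 210.103 ]] [[193.5825 165.3422]]
218 277 292
226 273 301
234 269 305
242 268 306
250 266 308
258 265 309
266 264 310
274 263 311
282 262 312
290 260 314
298 259 315
```

Call:
{"name": "apply_moves", "arguments": {"delta_pos": [[1,4,0],[1,5,0],[1,5,0],[1,5,0],[1,4,0.5],[0,1.2,1],[0,0,1],[0,0,0]], "twist": [0,0,0,0,0,0,0,0]}}

```text
t: 13.08
tool_pos: [0.6462, -0.1154, 0.2638]
orientation: [-2.255, -2.183, 0.003]
force: [-0.1, 0.1, -1.1]
opening: 0.0218
gripper_force: 20.0
```

```bash
python3 - <<'E'
from h import *
from plant import robot
np.set_printoptions(precision=4,suppress=True)
s=robot.read_state();print(s["t"],s["tool_pos"],s["opening"],s["force"],s["q"])
for n in("wrist","scene","top"):
    c=grab(robot,n,f"pics/{n}7.png");p=proj(c,[[.646,-.115,.119],s["tool_pos"]+[-.0024,-.0005,-.1155]]);print(n,p)
    h=cv2.cvtColor(c["frame"],cv2.COLOR_RGB2HSV).astype(int);m=(h[...,0]>20)&(h[...,0]<35)&(h[...,1]>110)&(h[...,2]>90)
    yy,xx=np.mgrid[:420,:560];m&=np.hypot(xx-p[0,0],yy-p[0,1])<35;y,x=np.nonzero(m)
    if len(x)>8:
        e=cv2.fitEllipse(cv2.convexHull(np.stack([x,y],1).astype(np.float32)));print(len(x),e,onz(c,e[0],.119))
w=pickle.load(open('pics/wrist7.pkl','rb'))["frame"][130:280,190:390,::-1];sc=pickle.load(open('pics/scene7.pkl','rb'))["frame"][180:280,220:320,::-1]
o=np.zeros((600,800,3),np.uint8);o[:300,:400]=cv2.resize(w,None,fx=2,fy=2,interpolation=cv2.INTER_CUBIC);o[:400,400:]=cv2.resize(sc,None,fx=4,fy=4,interpolation=cv2.INTER_CUBIC);cv2.imwrite("pics/c7.png",o[:400])
E
```

```text
13.075 [ 0.6462 -0.1154  0.2638] 0.021794986045019126 [-0.0819  0.1358 -1.0856] [-0.2546  0.2791  1.2829 -0.0002  1.5831 -0.222 ]
wrist [[287.5688 199.1184]
 [284.807  209.9574]]
275 ((288.0557556152344, 197.24612426757812), (23.32891845703125, 23.73063087463379), 170.8323516845703) [ 0.6465 -0.1132  0.119 ]
scene [[271.74   238.4479]
 [270.4159 228.9236]]
18 ((272.0580139160156, 239.57713317871094), (7.028731346130371, 8.341904640197754), 80.42185974121094) [ 0.6488 -0.1162  0.119 ]
top [[318.9164 177.1577]
 [320.6808 176.2223]]
9 ((333.0078125, 189.3750457763672), (22.59130859375, 44.76348876953125), 89.95521545410156) [ 0.6177 -0.1483  0.119 ]
```

View pics/c7.png

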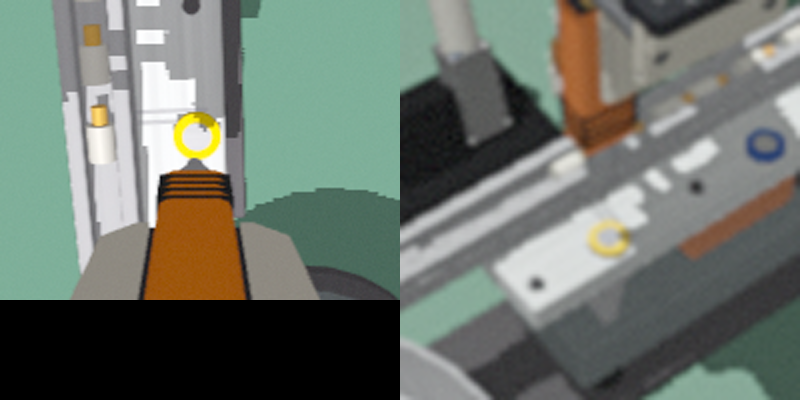

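Composite: the pen tip sits at image (287.5,210), just short of the yellow pad at (288,197) and on the same column, so x is aligned. Descending in small steps, watching the force.

Call:
{"name": "apply_moves", "arguments": {"delta_pos": [[0.1,0,1],[0,0,0.8],[0,0,0],[0,0,0]], "twist": [0,0,0,0]}}

```text
t: 13.72
tool_pos: [0.6479, -0.1141, 0.2476]
orientation: [-2.257, -2.186, 0.0]
force: [-0.2, 0.0, -1.1]
opening: 0.0218
gripper_force: 20.0
```

```bash
python3 - <<'E'
from plant import robot
s=robot.read_state();print(s["tool_pos"],s["force"],s["wrist_torque"])
E
```

```text
[ 0.64787752 -0.11408498  0.24758013] [-0.1723785   0.01022777 -1.12731528] [-0.0744265  -0.07834388 -0.03986589]
```

Call:
{"name": "apply_moves", "arguments": {"delta_pos": [[0,0,0.2],[0,0,0.1],[0,0,0]], "twist": [0,0,0]}}

```text
t: 14.1
tool_pos: [0.6479, -0.1141, 0.2445]
orientation: [-2.257, -2.186, 0.0]
force: [-1.0, 0.2, -1.7]
opening: 0.0219
gripper_force: 20.0
```

Call:
{"name": "apply_moves", "arguments": {"delta_pos": [[0,0,0.2],[0,0,0],[0,0,0]], "twist": [0,0,0]}}

```text
t: 14.48
tool_pos: [0.6479, -0.1141, 0.2426]
orientation: [-2.257, -2.186, -0.0]
force: [-0.4, 0.1, -1.0]
opening: 0.0219
gripper_force: 20.0
```

Call:
{"name": "apply_moves", "arguments": {"delta_pos": [[0,0,0.2],[0,0,0],[0,0,0]], "twist": [0,0,0]}}

```text
t: 14.85
tool_pos: [0.6479, -0.1141, 0.2406]
orientation: [-2.257, -2.186, 0.0]
force: [-0.6, -0.8, -2.0]
opening: 0.0219
gripper_force: 20.0
```

Call:
{"name": "apply_moves", "arguments": {"delta_pos": [[0,-0.1,0.2],[0,0,0],[0,0,0]], "twist": [0,0,0]}}

```text
t: 15.22
tool_pos: [0.6469, -0.1141, 0.2386]
orientation: [-2.257, -2.186, 0.0]
force: [-0.0, -0.3, -1.2]
opening: 0.0216
gripper_force: 20.0
```

Call:
{"name": "apply_moves", "arguments": {"delta_pos": [[0,0,0.2],[0,0,0],[0,0,0]], "twist": [0,0,0]}}

```text
t: 15.6
tool_pos: [0.6469, -0.1141, 0.2366]
orientation: [-2.257, -2.186, 0.0]
force: [0.1, 0.5, -1.4]
opening: 0.022
gripper_force: 20.0
```

Call:
{"name": "apply_moves", "arguments": {"delta_pos": [[0,0,0.2],[0,0,0],[0,0,0]], "twist": [0,0,0]}}

```text
t: 15.98
tool_pos: [0.6469, -0.1141, 0.2346]
orientation: [-2.257, -2.186, 0.0]
force: [0.2, 0.6, -1.9]
opening: 0.0217
gripper_force: 20.0
```

Call:
{"name": "apply_moves", "arguments": {"delta_pos": [[0,0,0.2],[0,0,0],[0,0,0]], "twist": [0,0,0]}}

```text
t: 16.35
tool_pos: [0.647, -0.1141, 0.2329]
orientation: [2.256, 2.185, 0.0]
force: [0.3, -1.1, -0.3]
opening: 0.0222
gripper_force: 20.0
```

Call:
{"name": "apply_moves", "arguments": {"delta_pos": [[0,0,0.2],[0,0,0],[0,0,0]], "twist": [0,0,0]}}

```text
t: 16.73
tool_pos: [0.647, -0.1141, 0.2308]
orientation: [2.256, 2.185, 0.0]
force: [0.7, -0.6, 0.3]
opening: 0.0217
gripper_force: 20.0
```

Call:
{"name": "apply_moves", "arguments": {"delta_pos": [[0,0,0.1],[0,0,0],[0,0,0],[0,0,0]], "twist": [0,0,0,0]}}

```text
t: 17.23
tool_pos: [0.647, -0.1141, 0.2298]
orientation: [2.257, 2.185, 0.0]
force: [0.7, -0.0, 1.5]
opening: 0.022
gripper_force: 20.0
```

```bash
python3 - <<'E'
from h import *
from plant import robot
F=[]
for i in range(12):
    c=robot.read_camera("wrist");s=robot.read_state();F.append(s["force"])
print(s["t"],s["tool_pos"],np.mean(F,0),np.std(F,0))
E
```

```text
17.825 [ 0.64695973 -0.11410094  0.22967254] [ 1.17655682 -0.53373421  1.48412962] [0.42737454 0.58902003 0.4900623 ]
```

Call:
{"name": "apply_moves", "arguments": {"delta_pos": [[0,0,0.2],[0,0,0],[0,0,0],[0,0,0]], "twist": [0,0,0,0]}}

```text
t: 18.32
tool_pos: [0.647, -0.1141, 0.2278]
orientation: [2.257, 2.185, 0.0]
force: [0.8, -1.3, 2.6]
opening: 0.0216
gripper_force: 20.0
```

```bash
python3 - <<'E'
from h import *
from plant import robot
F=[]
for i in range(12):
    c=robot.read_camera("wrist");s=robot.read_state();F.append(s["force"])
print(s["t"],s["tool_pos"],np.mean(F,0),s["opening"],s["gripper_force"])
c=grab(robot,"wrist","pics/w8.png");w=c["frame"][130:280,190:390,::-1]
sc=grab(robot,"scene","pics/s8.png");p=sc["frame"][190:290,220:320,::-1]
o=np.zeros((400,800,3),np.uint8);o[:300,:400]=cv2.resize(w,None,fx=2,fy=2,interpolation=cv2.INTER_CUBIC);o[:,400:]=cv2.resize(p,None,fx=4,fy=4,interpolation=cv2.INTER_CUBIC);cv2.imwrite("pics/c8.png",o)
E
```

```text
18.925 [ 0.6469453  -0.11407639  0.22765536] [ 1.82089231 -0.33055914  3.0226098 ] 0.021956951403105322 20.000284910202026
```

View pics/c8.png

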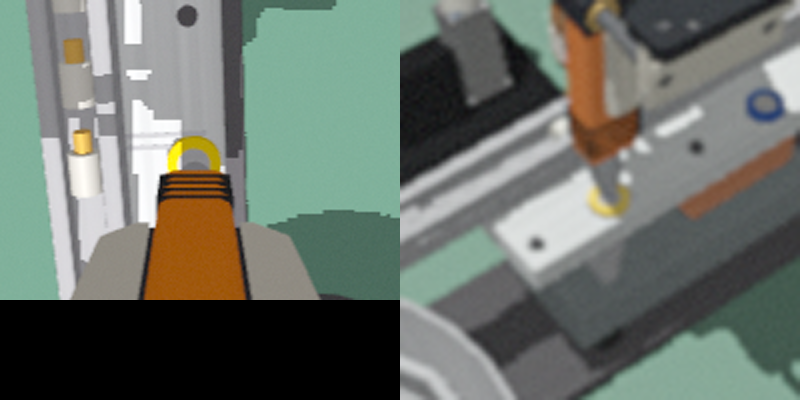

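The tip is on the middle of the yellow pad in both views: scene tip at about (610,205), pad centre at about (608,203). The push is about 4.3 N and the pose is steady, so I'm handing in.

```bash
python3 -c "
from plant import robot
print(robot.close_job())"
```

```text
the job is handed in; nothing more can be done
None
```

The job is handed in, but no verdict came back: by my own measurements the needle lies over the green set hand with the knob released, and the gripper is holding the pen still and upright, tip on the middle of the yellow pad, pressing with about 4 N (roughly half travel).

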